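Reassemble a block heater: seat the tube block, hold the lid at its hinge for the pin

ROBOT

A 6-joint arm with a two-finger parallel gripper is mounted at the origin on the work surface. World frame = base frame: x ahead of the robot, y to its left, z up, the work surface at z = 0. Lengths are in m, angles in rad, forces in N, time in s.
With the tool pointing down it reaches from about 0.325 to 0.9 m from the base axis. Payload 6.1 kg.
Tool frame: the origin (TCP) lies midway between the tips of the shut fingers; the grasp point (between the pads) lies 19 mm behind it; z points along the fingers, y is the line along which they close (so a half turn about z gives the same grasp; the last joint's range is limited). The gripper opens to 85 mm and grips with 20 to 120 N. Pads are 22 mm wide; open, the fingers measure 114 mm over their backs; the gripper's body (76 mm by 85 mm) begins 54 mm behind the grasp point. The pads swing forward as they close: fully open they stand 13 mm farther back than shut.
Start: joints at [-1.419, 0.22, 1.526, -0, 1.395, -0.126], TCP at [0.171, -0.601, 0.231] pointing down, gripper open.
Joint ranges: [-2.98, 2.98], [-0.91, 2.08], [0.09, 2.57], [-1.24, 4.39], [0.2, 2.65], [-2.68, 2.68]. Speed limits (rad/s): [2.57, 2.57, 3.01, 3.14, 3.14, 3.14].

INTERFACE

Orientations are given as [roll, pitch, yaw] about the fixed x, y, z axes, in that order (R = Rz(yaw) Ry(pitch) Rx(roll)).
In Python, from plant import movep, move_l, set_joints, gripper_to, hold, inverse_kinematics, observe, get_image, get_calibration, Unreachable, job_done gives the robot as it stands. Calls block until the motion is done:
- movep(position, orientation): joint-space move of the TCP to a pose.
- move_l(position, feed=0.15, rotation=None, max_force=None): straight line of the TCP; rotation=None keeps the orientation; feed is the mean speed in m/s. With max_force (N) it stops when the force on the tool has changed by that much, and returns True; else False.
- set_joints(angles): joint-space move.
- gripper_to(opening, f_grip=None): finger opening in m; f_grip is the grip in N (None keeps the last); returns when the fingers have stopped.
- hold(seconds).
- inverse_kinematics(position, orientation): joint angles nearest the present ones, or None.
- observe(): the state.
- get_image(name): name is "scene" or "top" or "wrist"; returns (picture, depth): 480x640x3 uint8, red, green, blue; 480x640 float32, m along the optical axis (not along the pixel's ray), 0 where there is no reading.
- get_calibration(name): a dict with "intrinsics" (3x3 intrinsics, pixels), "world_from_camera" (4x4, takes a point from camera to world coordinates). Camera axes: x right, y down, z forward; pixel columns grow to the right and rows downward; lengths in m; the calibration is good to about 2 mm. A picture is of the moment at which its call begins: read the wrist's pose just before it. get_calibration takes no time and is no camera call; for the wrist camera it gives the pose at the moment of the call.
A pose or a line that the arm cannot do raises Unreachable and nothing moves.
- job_done(): hands the job in; it is judged then, once.
The state is a dict: "time_s": time; "q": joint angles; "joint_velocities": joint speeds; "joint_torque": joint torques, N m; "eef_pos": TCP position; "tcp_rot": TCP orientation; "ft_force": force on the tool from outside, world axes, zero at the start; "torque": the same for the moment, N m; "opening": finger opening in m; "grasp_force": force on a finger pad.
Only numpy, scipy, OpenCV 4.12 (cv2) and the standard library are available. Lean on these libraries where they do the work, as an engineer would, in place of code of your own. Each camera call takes 0.05 s, during which the arm holds its last target. There are 200 camera calls.

TASK

The block heater has been washed and needs putting back together: lower the flat aluminium tube block onto the heating plate in the well, square on it with all edges matching, and let go of it. Then take the lid out of the drying rack and bring it to the back of the heater, upright as a fully open lid with its hinge leaf to the rear, so that its knuckles sit between the heater's knuckles and the pin holes line up. Finish while holding it there, still and with its weight in your gripper rather than resting on the heater, so that a colleague can slip the hinge pin through; leave the pin, its tray, the bottle and the flask alone.

Things in the scene. Friction and masses are not known exactly. Their poses are not given: they have to be found in the camera images.
- heater: off-white block heater fixed to the bench, 186 mm wide (y), x = -115 (low control panel, 50 high) to +79 mm (back, steel hinge leaf). Open well 136 (x) by 170 (y), floor at z = 56, walls 8 thick up to z = 87 (back wall 79). Origin on the bench under the well's middle; x to the back, z up. On the left or right of the bench, front towards the robot's side within 0.2 rad.
- plate_top (a point): middle of the top face of the dark heating plate, 66 (x) by 120 (y) by 6 mm, in the middle of the heater's well, 61 mm above the bench; axes as the heater's. The plate is clear of the well's walls by 35 mm in x and 25 mm in y
- heater_hinge (a point): middle of the heater's hinge axis, at x = 72, z = 92 mm in the heater's frame; same axes, hinge axis along y. Three fixed steel knuckles (14 mm outside, 9 mm hole) at y = -50 to -33, -8 to 8 and 33 to 50 mm; the gaps, open above, take the lid's two knuckles with 2.5 mm spare at each end. The wall below the gaps is 13 mm under the axis.
- block: flat aluminium tube block, 66 (x) by 120 (y) by 18 mm, 0.3 kg, rows of dark tube holes in its top; origin in the middle of its underside, z up; lies loose on the bench between heater and rack with its long side roughly away from the robot. Either way round is the same; gripped across its 66 mm width
- lid: off-white rigid lid, 186 (y) by 8 mm (x), 0.28 kg, standing hinge edge down in the rack, facing as the heater does within 0.4 rad. Origin: middle of its hinge axis; y along it, z up, x out of the outer face (steel leaf; dark pad on the inner). Two knuckles (14 mm, 9 mm hole), y = -30.5 to -10.5 and 10.5 to 30.5; panel z = 11 to 150. Fitted, its frame coincides with heater_hinge.
- lid_grip (a point): middle of the grey grip bar at the lid's top edge, at z = 140 mm in the lid's frame; the bar is 12 mm thick (x), 70 mm long (y), from z = 120 to 152 mm; axes as the lid's
- lid_leaf (a point): middle of the outer face of the lid's steel hinge leaf, at x = 7, z = 30 mm in the lid's frame
- rack: white drying rack fixed to the bench: two combs 150 mm apart in y, 110 mm long in x, with posts up to 80 mm; the lid's lower panel edge rests at 30 mm in the middle slot, 11 mm wide, so it must be lifted straight up by more than 50 mm to come free; origin on the bench in the middle
- pin: bystander: loose L-shaped steel hinge pin, 5 mm thick, 110 mm long, lying in the tray
- tray: bystander: shallow steel tray, 60 by 140 by 12 mm, fixed, beyond the work; origin under its middle
- bottle: bystander: glass bottle with black cap, 70 mm across, 150 mm high, standing to the left; origin under its middle
- flask: bystander: conical flask with foil cap, 82 mm across, 155 mm high, standing to the right; origin under its middle
There are look-alikes about, which are no part of the job. There is more than one size of the lid; the one meant has the size given above.

How it is judged:
On the way, in this order (a step that is already met when the one before it is completed fails the run):
1. the block is lowered over the heating plate in the gripper, to within 8 mm of it (x of block in the frame of plate_top between -0.005 and 0.005 m and y of block in the frame of plate_top between -0.005 and 0.005 m and z of block in the frame of plate_top below 0.008 m and contact force between the fingers and block above 1 N), for 0.04 s.
2. the block lies flat and square on the heating plate, let go (x of block in the frame of plate_top between -0.005 and 0.005 m and y of block in the frame of plate_top between -0.005 and 0.005 m and angle between the y axis of block and the y axis of plate_top, either way round below 0.06 rad and z of block in the frame of plate_top below 0.003 m and angle between block's own z axis and vertical below 0.03 rad and contact force between the fingers and block below 0.1 N and linear speed of block below 0.02 m/s), for 0.2 s.
At the end, for the whole second after the job is handed in: Block flat on the plate within 5 mm, 0.06 rad. Lid in the fingers (over 3 N), hinge axis within 2.5 mm of the heater's in x and z, 3 mm along it, 0.04 rad; upright within 0.09 rad, leaf to the rear, grip bar over 200 mm up, at rest, pressing on the heater under 1.5 N (x of block in the frame of plate_top between -0.005 and 0.005 m and y of block in the frame of plate_top between -0.005 and 0.005 m and angle between the y axis of block and the y axis of plate_top, either way round below 0.06 rad and z of block in the frame of plate_top below 0.003 m and angle between block's own z axis and vertical below 0.03 rad and x of lid in the frame of heater_hinge between -0.0025 and 0.0025 m and z of lid in the frame of heater_hinge between -0.0025 and 0.0025 m and y of lid in the frame of heater_hinge between -0.003 and 0.003 m and angle between the y axis of lid and the y axis of heater_hinge, either way round below 0.04 rad and angle between lid's own z axis and vertical below 0.09 rad and x of lid_leaf in the frame of heater_hinge above 0 m and height (world z) of lid_grip above 0.2 m and contact force between the fingers and lid above 3 N and contact force between lid and heater below 1.5 N and linear speed of lid below 0.02 m/s and angular speed of lid below 0.1 rad/s); the arm keeps its last pose, push and grip.
It fails at once if the pin, the bottle or the flask is moved by more than 20 mm (distance of any of pin, bottle, flask from where it was at the start of the episode above 0.02 m).
It fails at once if the arm touches the tray, or the bottle or flask tips (contact force between any of the arm, the fingers and tray above 2 N or angle between any of bottle, flask's own z axis and vertical above 0.3 rad).
It also fails if it takes over 59 s, if anything falls off the work surface, if the arm or the gripper's body presses on something with over 40 N, if the wrist force passes 120 N, or if a joint passes its speed limit or range.

## Working session

There is one attempt and no reset: what is moved stays moved. The work goes in short steps, each a Python script; the robot and the scene stay as the last script left them, time stands still between calls to the robot, and variables do not carry over. Pictures are saved under pics/ and viewed, at most 10 in all, crops included, and the job is handed in when it is done.

```bash
ls; mkdir -p pics; python3 - <<'E'
from plant import *
import cv2,numpy as np
for n in ("scene","top"):
    p,d=get_image(n); c=get_calibration(n); np.savez(f"{n}.npz",p=p,d=d,K=c["intrinsics"],T=c["world_from_camera"])
    cv2.imwrite(f"pics/{n}0.png",p[:,:,::-1]); print(n,np.round(c["intrinsics"],1).tolist(),np.round(c["world_from_camera"],3).tolist(),(d>0).mean())
print(get_calibration("wrist")); print(observe()["time_s"])
E
```

```text
pics
scene [[512.0, 0.0, 315.3], [0.0, 512.0, 248.7], [0.0, 0.0, 1.0]] [[0.305, 0.541, -0.784, 1.59], [0.952, -0.19, 0.239, -0.313], [-0.019, -0.819, -0.573, 0.856], [0.0, 0.0, 0.0, 1.0]] 0.9961946614583334
top [[594.0, 0.0, 318.4], [0.0, 594.0, 235.9], [0.0, 0.0, 1.0]] [[-0.014, -0.99, 0.144, 0.396], [-1.0, 0.016, 0.014, -0.008], [-0.016, -0.144, -0.99, 1.398], [0.0, 0.0, 0.0, 1.0]] 0.9958626302083333
{'intrinsics': array([[425.26140432,   0.        , 322.55815436],
       [  0.        , 425.26140432, 240.84297798],
       [  0.        ,   0.        ,   1.        ]]), 'world_from_camera': array([[ 0.27473439, -0.91827293, -0.28512426,  0.24537197],
       [-0.96151741, -0.26308611, -0.0791832 , -0.58012601],
       [-0.00230045,  0.29590628, -0.95521421,  0.37188937],
       [ 0.        ,  0.        ,  0.        ,  1.        ]])}
0.1
```

View pics/scene0.png

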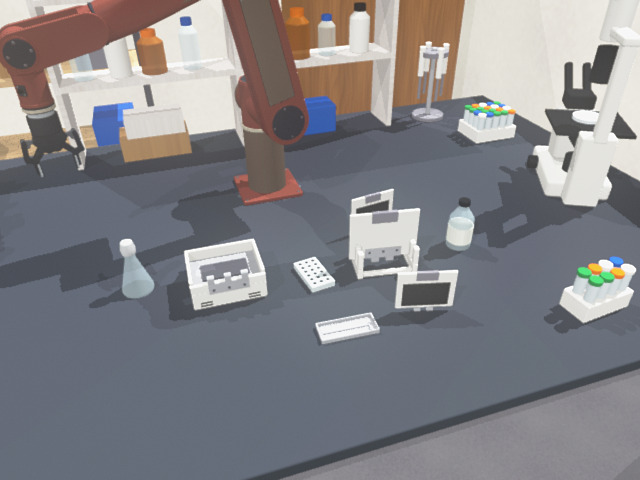

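View pics/top0.png

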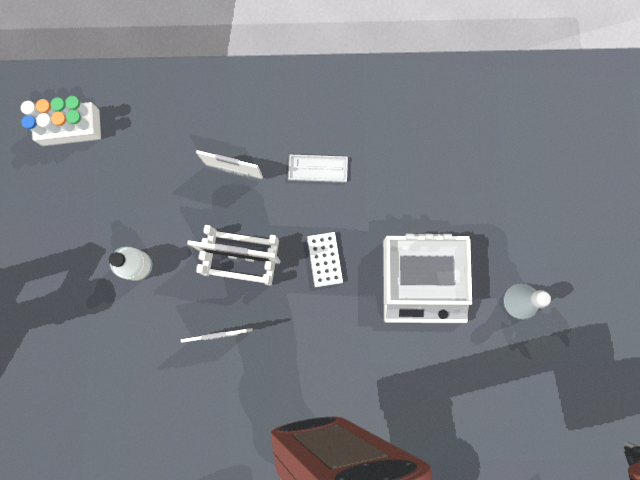

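The things that could be mistaken for the lid, in top-view pixels, are the panel standing behind the rack (230,165), the one in the rack (235,252) and the one in front of it (217,335). Only the middle one stands in the rack, and it looks the largest. The block with holes is at (325,260), the rack of tubes at (65,120) is not it, and the heater is at (427,275). I'll get rough positions and sizes next.

```bash
cat > h.py <<'E'
import numpy as np, cv2
from plant import *
def ray(K,T,u,v): 
    d=T[:3,:3]@np.linalg.inv(K)@np.array([u,v,1.]); return T[:3,3],d
def plane(K,T,u,v,z):
    o,d=ray(K,T,u,v); return o+d*(z-o[2])/d[2]
def cloud(d,K,T):
    v,u=np.mgrid[:480,:640]; c=np.stack([(u-K[0,2])/K[0,0]*d,(v-K[1,2])/K[1,1]*d,d],-1)
    return c@T[:3,:3].T+T[:3,3]
def proj(K,T,P):
    c=(np.atleast_2d(P)-T[:3,3])@T[:3,:3]; return c[:,:2]/c[:,2:]@K[:2,:2].T+K[:2,2]
def shot(name,cam="wrist"):
    c=get_calibration(cam); p,d=get_image(cam); K,T=c["intrinsics"],c["world_from_camera"]
    np.savez(name+".npz",p=p,d=d,K=K,T=T); cv2.imwrite(f"pics/{name}.png",p[:,:,::-1]); return p,d,K,T
def load(name): z=np.load(name+".npz"); return z["p"],z["d"],z["K"],z["T"]
E
python3 - <<'E'
from h import *
p,d,K,T=load("top"); X=cloud(d,K,T)
for n,pts in dict(well=[(390,240),(465,240),(465,297),(390,297)],plate=[(427,272)],block=[(325,260),(312,236),(337,284)],lidrack=[(193,243),(235,252),(276,261)],lidfar=[(200,153),(230,163),(260,175)],lidnear=[(183,340),(217,335),(250,331)],tray=[(318,169)],bottle=[(118,259)],flask=[(540,298)]).items():
    print(n,[np.round(X[v,u],3).tolist() for u,v in pts])
o=observe();print(o["tcp_rot"],o["eef_pos"])
# camera in tool frame
from scipy.spatial.transform import Rotation as R
Rt=R.from_euler("xyz",o["tcp_rot"]).as_matrix(); Tc=get_calibration("wrist")["world_from_camera"]
print(Rt.round(3)); print((Rt.T@(Tc[:3,3]-o["eef_pos"])).round(4),(Rt.T@Tc[:3,:3]).round(3))
E
```

```text
well [[0.58, -0.152, 0.051], [0.574, -0.317, 0.074], [0.447, -0.315, 0.057], [0.448, -0.144, 0.087]]
plate [[0.504, -0.232, 0.06]]
block [[0.54, -0.002, 0.017], [0.595, 0.027, 0.026], [0.484, -0.03, -0.001]]
lidrack [[0.564, 0.273, 0.168], [0.545, 0.187, 0.156], [0.533, 0.107, 0.079]]
lidfar [[0.774, 0.273, 0.116], [0.753, 0.208, 0.102], [0.739, 0.147, 0.043]]
lidnear [[0.362, 0.303, 0.117], [0.372, 0.229, 0.121], [0.378, 0.175, 0.003]]
tray [[0.762, 0.011, 0.003]]
bottle [[0.535, 0.438, 0.145]]
flask [[0.439, -0.448, 0.152]]
[-3.13982756e+00 -2.37421927e-04  2.77721373e-01] [ 0.17129394 -0.60050013  0.23029238]
[[ 0.962  0.274 -0.   ]
 [ 0.274 -0.962  0.002]
 [ 0.    -0.002 -1.   ]]
[ 0.0769  0.0005 -0.1416] [[ 0.001 -0.955 -0.296]
 [ 1.     0.001 -0.   ]
 [ 0.001 -0.296  0.955]]
```

```bash
cat >> h.py <<'E'
PI=np.pi
def down(yaw): return [PI,0,yaw]
E
python3 - <<'E'
from h import *
for n,x,y,z in [("hA",.50,-.235,.30),("hB",.575,-.27,.30),("bA",.54,-.04,.22),("bB",.50,-.02,.26),("lA",.545,.16,.31),("lB",.50,.20,.31)]:
    movep([x,y,z],down(PI/2)); p,d,K,T=shot(n); print(n,observe()["time_s"],observe()["eef_pos"].round(4) if hasattr(observe()["eef_pos"],"round") else observe()["eef_pos"])
im=np.vstack([np.hstack([cv2.resize(cv2.imread(f"pics/{a}.png"),(400,300)) for a in r]) for r in (("hA","hB"),("bA","lA"))]); cv2.imwrite("pics/m1.png",im)
E
```

```text
hA 1.9583 [ 0.4996 -0.236   0.2997]
hB 2.4333 [ 0.5744 -0.2705  0.2992]
bA 3.45 [ 0.5409 -0.0414  0.2212]
bB 3.85 [ 0.5008 -0.0212  0.2607]
lA 4.6917 [0.5448 0.1584 0.3086]
lB 5.0917 [0.5001 0.1987 0.3099]
```

View pics/m1.png

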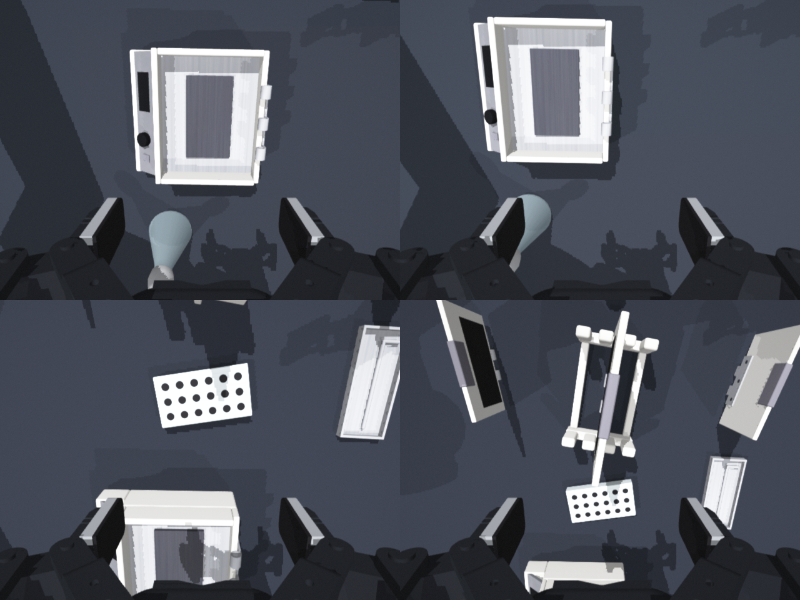

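Montage m1 (at 1/1.6 scale): top-left is the heater from the wrist camera, with the plate at about (209,117) and the knuckles at (265,92), (265,122) and (262,154). Bottom-left is the block with its holes at (203,395). Bottom-right is the rack with the lid and its grey bar at (612,405), with the two smaller panels at either side.

```bash
cat >> h.py <<'E'
def tri(A,B):  # A,B: (K,T,uv)
    M=np.zeros((3,3));b=np.zeros(3)
    for K,T,(u,v) in (A,B):
        o,d=ray(K,T,u,v); d=d/np.linalg.norm(d); P=np.eye(3)-np.outer(d,d); M+=P;b+=P@o
    return np.linalg.solve(M,b)
def rect(mask,roi):
    x0,x1,y0,y1=roi; m=np.zeros(mask.shape,np.uint8); m[y0:y1,x0:x1]=mask[y0:y1,x0:x1]
    c=max(cv2.findContours(m,cv2.RETR_EXTERNAL,cv2.CHAIN_APPROX_NONE)[0],key=cv2.contourArea)[:,0].astype(float); return c
def wrect(c,K,T,z):
    P=np.array([plane(K,T,u,v,z)[:2] for u,v in cv2.convexHull(c.astype(np.float32))[:,0]])
    (cx,cy),(w,h),a=cv2.minAreaRect((P*1000).astype(np.float32)); bx=cv2.boxPoints(((cx,cy),(w,h),a))/1000
    e=bx[1]-bx[0]; f=bx[2]-bx[1]; l=e if np.linalg.norm(e)>np.linalg.norm(f) else f
    return np.array([cx,cy])/1000,sorted([w,h]),np.arctan2(l[1],l[0])%PI,bx
E
python3 - <<'E'
from h import *
def corners4(c):
    b=cv2.boxPoints(cv2.minAreaRect(c.astype(np.float32))); b=b[np.argsort(b[:,1])]; 
    return np.vstack([b[:2][np.argsort(b[:2,0])],b[2:][np.argsort(b[2:,0])]])
S={}
for n,roi in (("hA",(275,395,100,275)),("hB",(190,310,60,235))):
    p,d,K,T=load(n); g=cv2.cvtColor(p,cv2.COLOR_RGB2GRAY); print(n,"gray",g[180,335] if n=="hA" else g[150,248])
    m=cv2.morphologyEx(((g<135)*255).astype(np.uint8),cv2.MORPH_OPEN,np.ones((5,5)))
    c=rect(m,roi); ce,wh,a,b=wrect(c,K,T,.061); print("plate",ce.round(4),wh,a); S[n]=(K,T,corners4(c))
print("plate tri",np.array([tri((S["hA"][0],S["hA"][1],u),(S["hB"][0],S["hB"][1],v)) for u,v in zip(S["hA"][2],S["hB"][2])]).round(4))
S={}
for n,roi in (("bA",(220,420,80,280)),("bB",(150,480,40,330))):
    p,d,K,T=load(n); g=cv2.cvtColor(p,cv2.COLOR_RGB2GRAY); m=((g>140)*255).astype(np.uint8)
    x=cloud(d,K,T); m[(np.hypot(x[...,0]-.54,x[...,1])>.085)]=0
    c=rect(m,(0,640,0,480)); ce,wh,a,b=wrect(c,K,T,.018); print("block",ce.round(4),wh,a); S[n]=(K,T,corners4(c))
print("block tri",np.array([tri((S["bA"][0],S["bA"][1],u),(S["bB"][0],S["bB"][1],v)) for u,v in zip(S["bA"][2],S["bB"][2])]).round(4))
S={}
for n in ("lA","lB"):
    p,d,K,T=load(n); x=cloud(d,K,T); near=(np.hypot(x[...,0]-.545,x[...,1]-.19)<.13)&(x[...,2]>.155)
    hsv=cv2.cvtColor(p,cv2.COLOR_RGB2HSV); v=hsv[...,2]
    print(n,"V hist",np.percentile(v[near],[5,20,35,50,65,80,95]))
    lid=(near*255).astype(np.uint8); c=rect(lid,(0,640,0,480)); ce,wh,a,b=wrect(c,K,T,.170); print("lid top",ce.round(4),wh,a)
    print("z",np.percentile(x[...,2][near],[50,90,99]))
    bar=cv2.morphologyEx((near&(v<200)&(v>100)).astype(np.uint8)*255,cv2.MORPH_OPEN,np.ones((3,3)))
    c=rect(bar,(0,640,0,480)); ce,wh,a,b=wrect(c,K,T,.171); print("bar",ce.round(4),wh,a); S[n]=(K,T,corners4(c))
print("bar tri",np.array([tri((S["lA"][0],S["lA"][1],u),(S["lB"][0],S["lB"][1],v)) for u,v in zip(S["lA"][2],S["lB"][2])]).round(4))
a=cv2.imread("pics/hA.png")[60:300,380:460]; b=cv2.imread("pics/lA.png")[0:320,240:480]
cv2.imwrite("pics/c1.png",np.hstack([cv2.resize(a,(200,600),interpolation=0),cv2.resize(b,(450,600),interpolation=0)]))
E
```

```text
hA gray 107
plate [ 0.5111 -0.2296] [64.83177947998047, 118.84449768066406] 1.5525851
hB gray 115
plate [ 0.5113 -0.2298] [65.31503295898438, 118.57479095458984] 1.5497211
plate tri [[ 0.4795 -0.17    0.0558]
 [ 0.5445 -0.1701  0.0532]
 [ 0.4787 -0.2818  0.0855]
 [ 0.5445 -0.2826  0.0829]]
block [ 5.446e-01 -2.000e-04] [66.24005126953125, 119.73175811767578] 0.14235304
block [5.44e-01 5.00e-04] [67.07923889160156, 119.65469360351562] 0.14230524
block tri [[ 0.4795  0.0249  0.0107]
 [ 0.6007  0.0414  0.0067]
 [ 0.4889 -0.039   0.0298]
 [ 0.6104 -0.0223  0.0257]]
lA V hist [ 20.  31.  37.  39.  40.  52. 201.]
lid top [0.5427 0.0148] [150.9916229248047, 533.717529296875] 0.0025317627
z [0.37380243 0.38999253 0.45004405]
bar [0.4202 0.0613] [17.511472702026367, 76.14073181152344] 1.0516384
lB V hist [ 22.  34.  40.  41.  42.  55. 208.]
lid top [0.4983 0.054 ] [151.4124755859375, 535.7484130859375] 3.141255
z [0.37499733 0.39127982 0.45134311]
bar [0.3748 0.1009] [17.611003875732422, 77.03958129882812] 1.0476533
bar tri [[ -1.3909  -2.0386  -4.2661]
 [ -1.7953  -3.1229  -6.0741]
 [ -5.9154  -8.2623 -11.3681]
 [ -9.7217 -15.4811 -20.3582]]
```

View pics/c1.png

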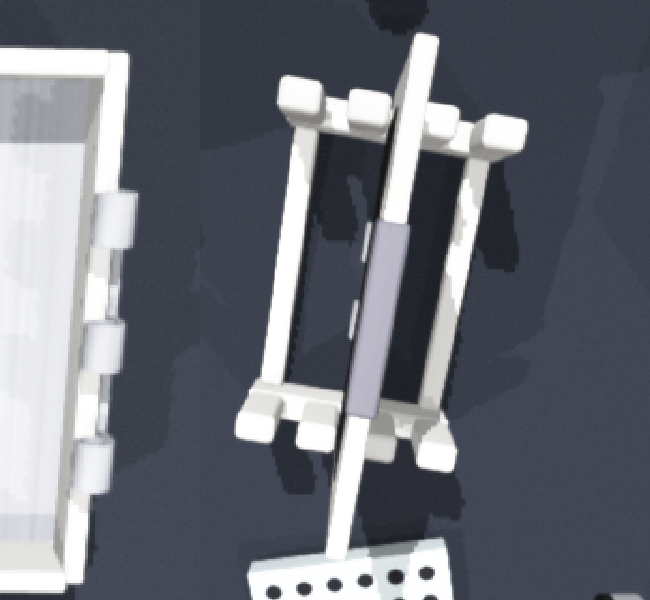

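```bash
python3 - <<'E'
from h import *
yaw=0.1423
movep([.5443,.0002,.10],down(yaw)); hold(.2); shot("b2")
move_l([.5443,.0002,-.003],feed=.1,max_force=8); o=observe(); print(o["eef_pos"],o["ft_force"])
gripper_to(.0,30); o=observe(); print("grip",o["opening"],o["grasp_force"],o["eef_pos"])
move_l([.5443,.0002,.15],feed=.12); hold(.3); shot("bh"); o=observe(); print(o["opening"],o["grasp_force"],o["ft_force"],o["eef_pos"],o["tcp_rot"],o["time_s"])
E
```

```text
[ 5.45066941e-01  8.79471440e-05 -2.22340048e-03] [ 0.66756351 -0.32399183 -0.33534072]
grip 0.06518408968858116 34.54739570617676 [ 5.45139021e-01 -7.27343421e-05 -1.98617891e-03]
0.0654411446830689 34.19644474983215 [ 0.16698947  0.27872687 -3.82368925] [5.44164679e-01 2.29755127e-04 1.49712062e-01] [-3.14144246e+00  4.85075625e-04  1.42326559e-01] 9.7417
```

View pics/bh.png

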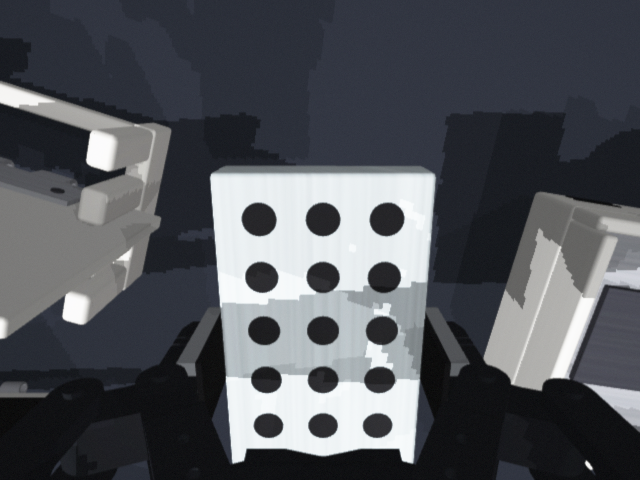

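The block is held squarely, with its far top edge at v≈172 and the hole columns at u≈262, 322 and 382. Next I'll get its offset in the tool frame.

```bash
python3 - <<'E'
from h import *
p,d,K,T=load("bh"); g=cv2.cvtColor(p,cv2.COLOR_RGB2GRAY)
e=np.array([.544165,.00023]); yaw=.14233; X=np.array([np.cos(yaw),np.sin(yaw)]); Y=np.array([np.sin(yaw),-np.cos(yaw)])
n,l,s,c=cv2.connectedComponentsWithStats(((g<110)).astype(np.uint8))
P=[]
for i in range(1,n):
    if 300<s[i,4]<1500 and 230<c[i,0]<410 and 190<c[i,1]<440:
        w=plane(K,T,*c[i],.1699)[:2]-e; P.append([w@X*1000,w@Y*1000])
P=np.array(P); P=P[np.argsort(-P[:,0])]; print(P.round(1))
# far top edge
for u in (260,323,390):
    col=g[150:200,u].astype(int); print(u,[int(x) for x in col[10:35]])
for v in (172,175,178): w=plane(K,T,323,v,.1699)[:2]-e; print(v,w@X*1000)
x=cloud(d,K,T); print(np.median(x[200:300,290:300,2]))
E
```

```text
[[ 46.   19.1]
 [ 46.    0.3]
 [ 46.  -18.5]
 [ 27.7 -18.5]
 [ 27.6   0.3]
 [ 27.6  19.1]
 [  9.4  19.1]
 [  9.3   0.3]
 [  9.3 -18.5]
 [ -8.9   0.3]
 [ -8.9  19.1]
 [ -8.9 -18.5]
 [-27.3  19.1]
 [-27.4   0.3]
 [-27.4 -18.5]]
260 [33, 34, 36, 32, 37, 62, 97, 111, 113, 115, 115, 117, 134, 172, 208, 222, 229, 235, 237, 239, 239, 239, 239, 239, 239]
323 [57, 56, 55, 58, 55, 77, 105, 113, 117, 117, 116, 121, 136, 173, 206, 222, 228, 234, 236, 237, 238, 237, 237, 237, 236]
390 [55, 55, 56, 54, 56, 70, 100, 114, 116, 121, 122, 122, 134, 173, 206, 222, 228, 234, 237, 238, 238, 237, 238, 237, 238]
172 59.73266038621517
175 58.8808338794791
178 58.025435494995136
0.16842128700392672
```

```bash
python3 - <<'E'
from h import *
yaw=1.551
movep([.53,-.10,.20],down(yaw)); movep([.5112,-.2297,.16],down(yaw)); hold(.2); print(observe()["eef_pos"],observe()["ft_force"])
move_l([.5112,-.2297,.075],feed=.1); o=observe(); print(o["eef_pos"],o["tcp_rot"])
s=move_l([.5112,-.2297,.058],feed=.02,max_force=5); hold(.2); o=observe(); print(s,o["eef_pos"],o["ft_force"],o["tcp_rot"])
gripper_to(.085); hold(.3); move_l([.5112,-.2297,.15],feed=.12); movep([.535,-.25,.30],down(yaw)); hold(.3)
p,d,K,T=shot("pl"); o=observe(); print(o["eef_pos"],o["time_s"],o["ft_force"])
cv2.imwrite("pics/pl_c.png",cv2.resize(cv2.imread("pics/pl.png")[60:320,160:480],(800,600)[0:2] if 0 else (738,600)))
E
```

```text
[ 0.51180625 -0.2288157   0.16047629] [ 0.44654242 -0.01934914 -3.47622259]
[ 0.51186594 -0.23011519  0.07582512] [3.14024630e+00 7.79843309e-04 1.55097146e+00]
True [ 0.51090621 -0.22952878  0.05902707] [-1.25955214 -0.40555086  5.63259237] [-3.14092813e+00 -4.62354158e-04  1.55092340e+00]
[ 0.53456612 -0.24967584  0.29871684] 16.4917 [-0.47108073 -0.04248089  0.70874996]
```

View pics/pl_c.png

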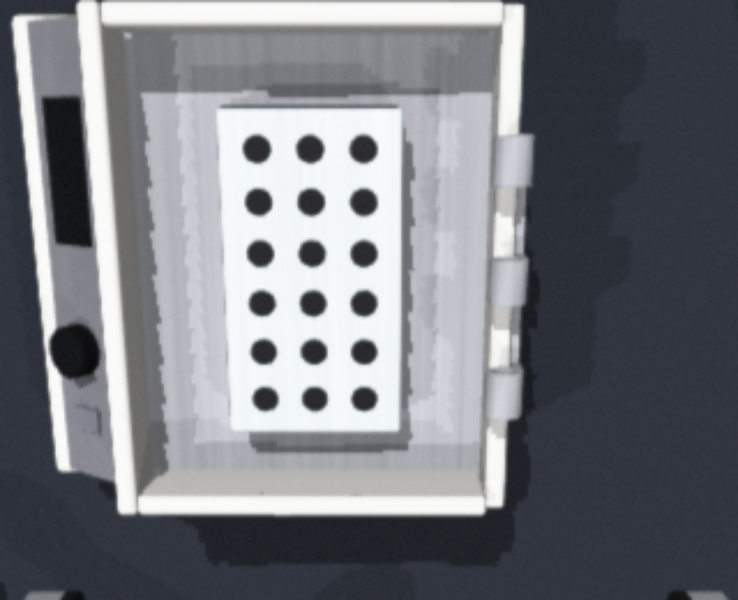

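The block sits square in the well, with its holes centred at crop (312,278). The knuckles are at crop (515,160), (510,281) and (505,393). I'll measure the block and the hinge next.

```bash
python3 - <<'E'
from h import *
yaw=-.0195; HX=np.array([np.cos(yaw),np.sin(yaw)]); HY=np.array([-HX[1],HX[0]]); pc=np.array([.5112,-.2297])
p,d,K,T=load("pl"); g=cv2.cvtColor(p,cv2.COLOR_RGB2GRAY)
n,l,s,c=cv2.connectedComponentsWithStats((g<120).astype(np.uint8))
q=np.array([plane(K,T,*c[i],.079)[:2] for i in range(1,n) if 60<s[i,4]<250 and 255<c[i,0]<335 and 100<c[i,1]<260]); print(len(q),"block",q.mean(0),"off mm",((q.mean(0)-pc)@np.c_[HX,HY])*1000)
q0=q-q.mean(0); _,_,V=np.linalg.svd(q0); print("ang",np.arctan2(V[0,1],V[0,0])%PI)
for (u,v) in ((383,129),(381,182),(379,230),(380,150),(300,66)): print(p[v,u])
for n_ in ("hA","hB","pl"):
    p,d,K,T=load(n_); 
    P0=np.r_[pc+.072*HX,.092]
    for y in (-.0415,0,.0415):
        # pixel profile across x at knuckle centre
        us=[]
        for dx in np.arange(-.016,.0161,.001):
            u,v=proj(K,T,P0+np.r_[HX*dx+HY*y,0])[0]; us.append(cv2.getRectSubPix(p,(1,1),(float(u),float(v)))[0,0])
        us=np.array(us).astype(int); print(n_,y,"b-r",(us[:,2]-us[:,0]).tolist(),"g",us[:,1].tolist())
    a=[]
    for dy in np.arange(-.060,.0601,.001):
        u,v=proj(K,T,P0+np.r_[HX*.002+HY*dy,0.004])[0]; w=cv2.getRectSubPix(p,(1,1),(float(u),float(v)))[0,0].astype(int); a.append(w[2]-w[0])
    print("along",a)
E
```

```text
19 block [ 0.51231    -0.22799525] off mm [1.07654749 1.72606785]
ang 1.5468941521398822
[205 207 213]
[199 201 208]
[204 206 212]
[196 196 193]
[249 249 248]
hA -0.0415 b-r [5, 4, 6, 5, 4, -2, -4, -3, -1, 7, 8, 7, 5, 5, 5, 4, 4, 4, 5, 5, 5, 9, 11, 16, 17, 16, 16, 18, 19, 17, 18, 18, 18] g [237, 235, 234, 232, 211, 183, 181, 183, 160, 153, 198, 219, 231, 239, 243, 243, 244, 241, 238, 235, 228, 204, 150, 79, 65, 65, 66, 68, 70, 71, 72, 72, 74]
hA 0 b-r [5, 5, 6, 5, 3, -3, -2, -4, -1, 7, 10, 9, 7, 6, 4, 5, 4, 4, 5, 6, 7, 9, 11, 16, 16, 18, 16, 17, 17, 16, 15, 16, 16] g [236, 236, 235, 233, 205, 182, 182, 182, 164, 159, 195, 213, 226, 235, 240, 241, 241, 238, 234, 230, 226, 204, 143, 80, 64, 64, 66, 65, 65, 65, 63, 64, 63]
hA 0.0415 b-r [5, 6, 6, 6, 3, -2, -3, -3, -1, 8, 10, 9, 6, 4, 4, 4, 4, 4, 6, 5, 6, 9, 11, 15, 16, 17, 17, 16, 17, 16, 17, 17, 16] g [235, 235, 235, 233, 205, 183, 181, 181, 159, 161, 195, 217, 231, 239, 242, 243, 242, 241, 237, 234, 228, 204, 155, 82, 65, 65, 64, 63, 64, 64, 64, 65, 65]
along [np.int64(18), np.int64(18), np.int64(18), np.int64(18), np.int64(20), np.in
[... 5814 characters left out ...]
p.int64(7), np.int64(8), np.int64(9), np.int64(8), np.int64(9), np.int64(9), np.int64(9), np.int64(9), np.int64(9), np.int64(9), np.int64(9), np.int64(9), np.int64(9), np.int64(8), np.int64(7), np.int64(7), np.int64(6), np.int64(6), np.int64(7), np.int64(6), np.int64(7), np.int64(7), np.int64(7), np.int64(6), np.int64(8), np.int64(8), np.int64(10), np.int64(9), np.int64(9), np.int64(10), np.int64(8), np.int64(8), np.int64(9), np.int64(9), np.int64(9), np.int64(9), np.int64(7), np.int64(9), np.int64(9), np.int64(10), np.int64(9), np.int64(9), np.int64(7), np.int64(10), np.int64(12), np.int64(14), np.int64(13), np.int64(12), np.int64(12), np.int64(12), np.int64(12), np.int64(12), np.int64(14)]
```

```bash
python3 - <<'E'
from h import *
yaw=-.0195; HX=np.array([np.cos(yaw),np.sin(yaw)]); HY=np.array([-HX[1],HX[0]]); pc=np.array([.5112,-.2297])
p,d,K,T=load("pl"); g=cv2.cvtColor(p,cv2.COLOR_RGB2GRAY)
n,l,s,c=cv2.connectedComponentsWithStats((g<120).astype(np.uint8))
q=np.array([plane(K,T,*c[i],.079)[:2] for i in range(1,n) if 60<s[i,4]<250 and 255<c[i,0]<335 and 100<c[i,1]<260]); q=q[np.abs(q-np.median(q,0))[:,0]<.024]; L=((q-pc)@np.c_[HX,HY])*1000
r=cv2.minAreaRect(L.astype(np.float32)); print(len(q),"block rect",r)
S={}
for n in ("lA","lB"):
    p,d,K,T=load(n); x=cloud(d,K,T); z=x[...,2]; near=(np.hypot(x[...,0]-.545,x[...,1]-.19)<.13)&(z>.15)&(z<.185)
    V=p.max(-1); m=(near*255).astype(np.uint8)
    c=rect(m,(0,640,0,480)); ce,wh,a,b=wrect(c,K,T,.169); print(n,"lid top",ce.round(4),wh,a, "z",np.percentile(z[near],[50,90,99]).round(4))
    sat=(p.astype(int)[...,2]-p.astype(int)[...,1]); bar=near&(V<225)&(sat>6); bar=cv2.morphologyEx(bar.astype(np.uint8)*255,cv2.MORPH_OPEN,np.ones((3,3)))
    c=rect(bar,(0,640,0,480)); ce,wh,a,b=wrect(c,K,T,.171); print("bar",ce.round(4),wh,a)
    q=cv2.boxPoints(cv2.minAreaRect(c.astype(np.float32))); q=q[np.argsort(q[:,1])]; S[n]=(K,T,[q[:2].mean(0),q[2:].mean(0)])
print("bar ends tri",[tri((*S["lA"][:2],u),(*S["lB"][:2],v)).round(4) for u,v in zip(S["lA"][2],S["lB"][2])])
E
```

```text
19 block rect ((1.0036640167236328, 5.663852691650391), (106.44727325439453, 37.98185729980469), 89.97071838378906)
lA lid top [0.5529 0.1956] [12.385940551757812, 184.22994995117188] 1.4041643 z [0.1685 0.1703 0.1712]
bar [0.5528 0.1954] [12.282894134521484, 68.40070343017578] 1.4044574
lB lid top [0.5512 0.1962] [15.59485149383545, 184.285888671875] 1.4044368 z [0.1679 0.1701 0.171 ]
bar [0.5508 0.197 ] [15.484390258789062, 70.15484619140625] 1.4044348
bar ends tri [array([0.5593, 0.229 , 0.1569]), array([0.5466, 0.1595, 0.1632])]
```

```bash
cat >> h.py <<'E'
def bar(n,zt,c0):
    p,d,K,T=load(n); x=cloud(d,K,T); z=x[...,2]; near=(np.hypot(x[...,0]-c0[0],x[...,1]-c0[1])<.13)&(abs(z-zt)<.014)
    V=p.max(-1); c=rect((near*255).astype(np.uint8),(0,640,0,480)); t=wrect(c,K,T,zt-.002)[:3]
    P=p.astype(int); b=cv2.morphologyEx((near&(V<225)&(P[...,2]-P[...,1]>6)).astype(np.uint8)*255,cv2.MORPH_OPEN,np.ones((3,3)))
    return t,wrect(rect(b,(0,640,0,480)),K,T,zt)[:3],np.percentile(z[near],[50,90,99])
E
python3 - <<'E'
from h import *
y=1.4044; tx=np.array([np.cos(y),np.sin(y)]); c=np.array([.5528,.1955])
movep([*(c-.03*tx),.29],down(y)); hold(.3); shot("l1"); print(observe()["eef_pos"])
r=bar("l1",.171,c); print(r)
b=r[1][0]; yy=r[1][2]
if np.linalg.norm(b-c)<.003 and abs(yy-y)<.03:
    movep([*b,.23],down(yy)); hold(.2); print(observe()["eef_pos"])
    s=move_l([*b,.140],feed=.1,max_force=6); o=observe(); print(s,o["eef_pos"],o["ft_force"])
    gripper_to(0,60); hold(.2); o=observe(); print(o["opening"],o["grasp_force"],o["ft_force"],o["eef_pos"],o["tcp_rot"],o["time_s"])
    shot("l2"); print(bar("l2",.171,c))
E
```

```text
[0.54802943 0.16534541 0.29001843]
((array([0.55316785, 0.19568842]), [11.883206367492676, 183.56210327148438], np.float32(1.4089499)), (array([0.5532002, 0.1958139]), [11.792668342590332, 68.16036987304688], np.float32(1.4089501)), array([0.16852715, 0.17031162, 0.17120332]))
[0.55444367 0.19545764 0.23253119]
False [0.55382949 0.19596675 0.14084979] [-0.67072266  0.49327252 -0.16357948]
0.010971534423434143 59.113678336143494 [-0.68349609  0.52767725  2.42072479] [0.55330655 0.19584405 0.14023253] [ 3.14132845e+00 -9.26147882e-05  1.40896147e+00] 20.8583
((array([0.56455774, 0.22285416]), [43.976661682128906, 122.58733367919922], np.float32(1.1994418)), (array([0.55511499, 0.19921367]), [11.665641784667969, 69.23114776611328], np.float32(1.4081149)), array([0.16918519, 0.17706301, 0.18466668]))
```

```bash
python3 - <<'E'
from h import *
o=observe(); e=o["eef_pos"]
move_l([.5533,.1958,.30],feed=.15); hold(.3); shot("l3"); o=observe(); print(o["opening"],o["grasp_force"],o["ft_force"],o["eef_pos"],o["tcp_rot"],o["time_s"])
E
```

```text
0.010768831079177857 58.393630385398865 [ 0.2582448   0.83893189 -3.55901889] [0.55319901 0.19576923 0.29960702] [-3.14101272e+00  2.01117318e-04  1.40892703e+00] 22.475
```

View pics/l3.png

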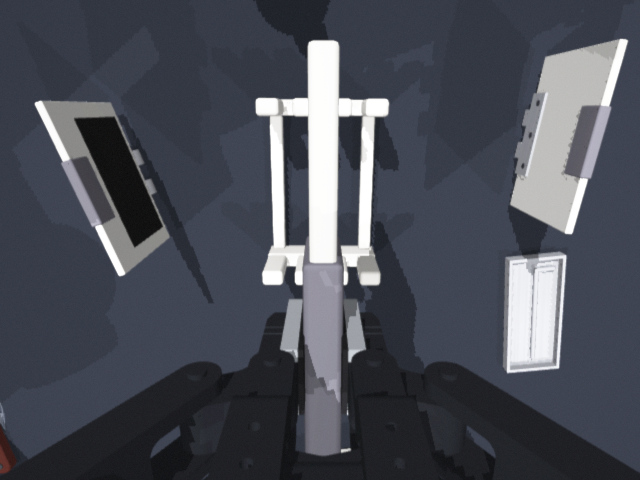

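The lid is held: panel far end at v≈42, bar front end at v≈263, centred at u≈323. I'll check its offset and tilt in the tool frame.

```bash
python3 - <<'E'
from h import *
p,d,K,T=load("l3"); g=cv2.cvtColor(p,cv2.COLOR_RGB2GRAY).astype(float)
e=np.array([.5532,.19577,.2996]); y=1.4089; X=np.array([np.cos(y),np.sin(y)]); Y=np.array([np.sin(y),-np.cos(y)])
def tf(u,v,z): w=plane(K,T,u,v,z)[:2]-e[:2]; return (np.array([w@X,w@Y])*1000).round(2)
col=g[30:60,323]; k=30.5+np.argmax(np.diff(col)); print("far end v",k,tf(323,k,e[2]+.029))
col=g[250:275,323]; k=250.5+np.argmin(np.diff(col)); print("bar end v",k,tf(323,k,e[2]+.031), [int(a) for a in col])
for v in (60,120,180,240): 
    r=g[v,290:360]; a=np.where(r>225)[0]+290; print(v,a[0],a[-1]+1,tf(a[0]-.5,v,e[2]+.029),tf(a[-1]+.5,v,e[2]+.029))
x=cloud(d,K,T); print("panel top z",[np.median(x[v,315:331,2]).round(4) for v in (60,120,180,240)],"bar",np.median(x[280:340,315:330,2]))
E
```

```text
far end v 39.5 [91.78  1.26]
bar end v 262.5 [35.31  1.31] [251, 251, 251, 251, 251, 251, 251, 251, 251, 251, 251, 250, 234, 172, 139, 149, 156, 160, 154, 155, 154, 158, 162, 163, 161]
60 309 338 [87.21 -2.28] [87.21  4.81]
120 309 338 [73.1  -2.41] [73.11  4.96]
180 309 337 [57.81 -2.55] [57.82  4.87]
240 310 360 [41.19 -2.43] [41.2  11.39]
panel top z [np.float64(0.3271), np.float64(0.3273), np.float64(0.3269), np.float64(0.3272)] bar 0.32909043899276674
```

```bash
python3 - <<'E'
from h import *
from scipy.spatial.transform import Rotation as R
for i in range(8):
    o=observe(); T=get_calibration("wrist")["world_from_camera"]; Rt=R.from_euler("xyz",o["tcp_rot"]).as_matrix()
    print(np.round(np.array(o["eef_pos"])*1000,2),np.round(T[:3,3]*1000,2),np.round(Rt.T@(T[:3,3]-o["eef_pos"])*1000,2)); hold(.05)
_,_,K,T3=load("l3"); print(T3[:3,3]*1000)
E
```

```text
[553.2  195.77 299.61] [566.68 270.37 441.14] [  75.77    1.21 -141.55]
[553.24 195.77 299.74] [566.7  270.37 441.3 ] [  75.77    1.21 -141.58]
[553.28 195.79 299.85] [566.72 270.38 441.43] [  75.77    1.21 -141.58]
[553.31 195.82 299.95] [566.72 270.38 441.51] [  75.74    1.22 -141.57]
[553.3  195.81 299.97] [566.72 270.38 441.57] [  75.76    1.23 -141.59]
[553.31 195.83 300.04] [566.72 270.38 441.6 ] [  75.74    1.23 -141.56]
[553.31 195.8  300.03] [566.72 270.38 441.62] [  75.76    1.22 -141.59]
[553.32 195.81 300.06] [566.72 270.38 441.63] [  75.76    1.21 -141.56]
[566.65608086 270.35919805 440.93894658]
```

The wrist calibration differs from the TCP frame by a constant of about (+1.2, −0.2) mm in world axes. That accounts for every residual so far. I'll correct for it, carry the lid to hover over the hinge, and check its tilt with the scene camera.

```bash
python3 - <<'E'
from h import *
p,d,K,T=load("l2"); x=cloud(d,K,T); print("l2 panel z",[np.median(x[v,318:329,2]).round(4) for v in (60,120,180,230)],"bar",np.median(x[280:340,315:330,2]),"(TCP .1402, camz",T[2,3])
movep([.57,0,.32],down(1.48)); movep([.5816,-.2307,.265],down(1.551)); hold(.6)
o=observe(); print(o["eef_pos"],o["tcp_rot"],o["opening"],o["grasp_force"],o["ft_force"],o["time_s"])
p,d,K,T=shot("s1","scene"); x=cloud(d,K,T)
yaw=-.0195; HX=np.array([np.cos(yaw),np.sin(yaw),0]); HY=np.array([-HX[1],HX[0],0]); e=np.array(o["eef_pos"]); L=(x-(e+[0,0,-.121]))@np.c_[HX,HY,[0,0,1]]
m=(abs(L[...,0])<.03)&(abs(L[...,1])<.088)&(L[...,2]>.055)&(L[...,2]<.11); q=L[m]
A=np.c_[q[:,1:],np.ones(len(q))]; s=np.linalg.lstsq(A,q[:,0],rcond=None)[0]; print(m.sum(),"tilt y,z, x0",s,"res",np.std(q[:,0]-A@s))
hinge=np.r_[.5816,-.2307,.092]; uv=proj(K,T,hinge)[0]; print(uv)
u,v=uv.astype(int); cv2.imwrite("pics/s1c.png",cv2.resize(cv2.imread("pics/s1.png")[v-80:v+50,u-85:u+85],(784,600),interpolation=cv2.INTER_CUBIC))
E
```

```text
l2 panel z [np.float64(0.1674), np.float64(0.1681), np.float64(0.1678), np.float64(0.1685)] bar 0.16993316122954366 (TCP .1402, camz 0.2818133848782277
[ 0.58159339 -0.23065911  0.26502362] [3.14156107e+00 1.86219327e-05 1.55100885e+00] 0.011167247995285045 58.41489315032959 [-0.10723158  0.21966084 -3.8994844 ] 25.225
1591 tilt y,z, x0 [8.97636307e-05 6.96761112e-03 2.89860822e-03] res 0.0018856454859122343
[227.50795216 274.86382802]
```

View pics/s1c.png

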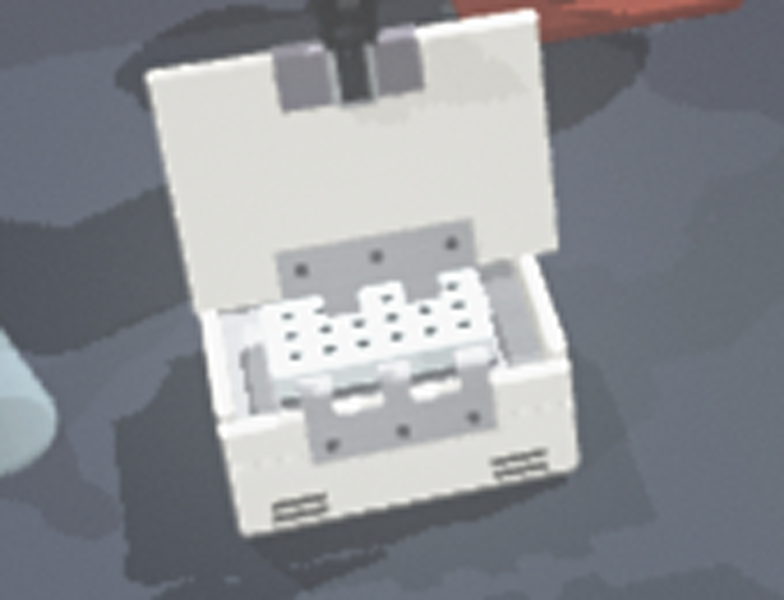

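The lid hovers above the hinge with its leaf to the rear, aligned with the gaps. Measured tilt is about 0.007 rad. I'll lower it and compare the lid leaf face with the heater leaf face, since both should be at x = +7.

```bash
cat > chk.py <<'E'
from h import *
def chk(name):
    o=observe(); e=np.array(o["eef_pos"]); print(e.round(4),np.round(o["tcp_rot"],4),o["grasp_force"],np.round(o["ft_force"],2),o["time_s"])
    yaw=-.0195; HX=np.array([np.cos(yaw),np.sin(yaw),0]); HY=np.array([-HX[1],HX[0],0]); M=np.c_[HX,HY,[0,0,1]]; h=np.r_[.5816,-.2307,.092]
    xs=[]
    for i in range(6): p,d,K,T=shot(f"{name}{i}","scene"); xs.append(cloud(d,K,T))
    L=(np.array(xs)-h)@M; ok=(abs(L[...,0])<.03)
    def st(n,y,z0,z1):
        m=ok&(abs(L[...,1])<y)&(L[...,2]>z0)&(L[...,2]<z1); q=L[m]; print(n,m.sum(),"x mm",(np.median(q[:,0])*1000).round(2),(q[:,0].mean()*1000).round(2))
    st("lid leaf",.045,.018,.04); st("heater leaf",.04,-.037,-.016)
    for a,b in ((.05,.07),(.07,.09),(.09,.11)): st("panel",.085,a,b)
    st("heater wall",.085,-.085,-.045)
    u,v=proj(K,T,h)[0].astype(int); cv2.imwrite(f"pics/{name}c.png",cv2.resize(cv2.imread(f"pics/{name}0.png")[v-50:v+40,u-60:u+60],(800,600),interpolation=cv2.INTER_CUBIC))
E
python3 - <<'E'
from chk import *
f0=np.array(observe()["ft_force"])
print(move_l([.5816,-.2307,.2132],feed=.03,max_force=4)); hold(.5); print(np.array(observe()["ft_force"])-f0)
chk("s2")
E
```

```text
False
[-0.35360279  1.38497934 -0.23658294]
[ 0.5816 -0.2307  0.2132] [-3.1416  0.      1.551 ] 58.41396510601044 [-0.3   0.64 -3.8 ] 27.65
lid leaf 1720 x mm 6.21 6.19
heater leaf 1319 x mm 6.62 6.52
panel 3032 x mm 3.45 3.45
panel 3116 x mm 3.5 3.46
panel 3186 x mm 3.54 3.51
heater wall 4878 x mm 3.55 3.56
```

View pics/s2c.png

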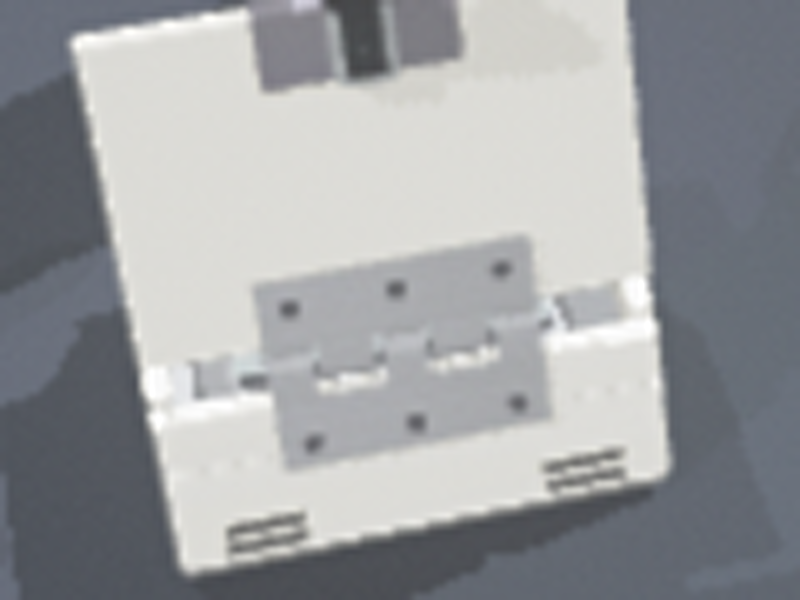

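The picture shows the knuckles interleaved and the leaves flush: lid leaf screws at (290,308), (397,288), (501,268), heater leaf screws at (314,442), (417,423), (518,403). I'll check the offset along the hinge and the height using the screws.

```bash
python3 - <<'E'
from h import *
yaw=-.0195; HX=np.array([np.cos(yaw),np.sin(yaw),0]); HY=np.array([-HX[1],HX[0],0]); h=np.r_[.5816,-.2307,.092]
G=[];
for i in range(6):
    p,_,K,T=load(f"s2{i}"); G.append(cv2.cvtColor(p,cv2.COLOR_RGB2GRAY).astype(float))
g=np.mean(G,0); u0,v0=proj(K,T,h)[0].astype(int)
for cx,cy in ((290,308),(397,288),(501,268),(314,442),(417,423),(518,403)):
    u,v=u0-60+cx/6.667,v0-50+cy/6.667; a,b=int(round(v)),int(round(u)); w=g[a-3:a+4,b-3:b+4]; w=np.clip(np.median(w)-8-w,0,None); vv,uu=np.mgrid[a-3:a+4,b-3:b+4]
    U,V=(w*uu).sum()/w.sum(),(w*vv).sum()/w.sum(); o,d=ray(K,T,U,V); q=o+d*((h+.0065*HX-o)@HX)/(d@HX)-h; print((U-.0).round(2),V.round(2),"y",(q@HY*1000).round(2),"z",(q[2]*1000).round(2))
f=[observe()["ft_force"]];
for i in range(3): hold(.1); f.append(observe()["ft_force"])
print(np.round(f,2),np.round(observe()["joint_velocities"],4))
E
```

```text
209.95 269.95 y -39.46 z 29.14
225.92 266.97 y -1.38 z 29.09
241.73 263.9 y 36.9 z 29.37
213.61 290.06 y -39.0 z -32.85
229.02 286.97 y -1.12 z -32.7
244.23 284.0 y 36.78 z -32.75
[[-0.07 -0.44 -4.34]
 [ 0.31  0.02 -3.  ]
 [ 0.55 -0.34 -3.26]
 [-0.63 -0.74 -3.78]] [ 0.0013  0.0002  0.0014 -0.0015 -0.0019  0.0027]
```

```bash
python3 -c "
from plant import *
print(job_done())"
```

```text
the job is handed in; nothing more can be done
None
```

I handed the job in at about 28 s of the 59 s allowed: the block is on the plate, measured about 1–1.5 mm off centre, and the lid is held still and upright in the hinge, measured within about 0.4 mm in x and along the axis, with its height taken from arm readings and no contact force seen; the verdict was not shown to me.

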